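# Set the floating piston of a bike shock with the depth gauge and show the gauge

## Task

Set the floating piston of the bike shock whose open body stands in the bench vise: lift the depth gauge out of the wooden tool block by its handle, lower it straight into the shock body until its collar stops squarely on the rim, so that its foot has pushed the piston down to depth, and draw it straight out again. Finish still holding the gauge: gripped in the air, level and still, all of it at least 25 cm above the bench and touching nothing else, so that the scale by its tip can be read. Leave everything else on the bench where it stands.

Things in the scene. Friction and masses are not known exactly. Their poses are not given: they have to be found in the camera images.
- gauge: Depth gauge, 165 mm long, 0.1 to 0.25 kg: steel foot 28 mm across, 12 mm rod with scale rings, locked aluminium collar 40 mm across at 60 to 72 mm from the tip (thumb screw 32 mm out on its +x side), bare rod, round black handle 22 mm across at 90 to 165 mm. Origin: centre of the foot's end (tip); z points from tip to handle. Starts upright in the block: collar on its top, tip 6 mm above the bench.
- tip (a point): Centre of the end face of the gauge's foot (the same point as the gauge's origin).
- collar (a point): On the gauge's axis in the collar's lower face, 60 mm above the tip; axes as the gauge's.
- handle (a point): A point on the gauge's axis for gripping, 120 mm above the tip (the handle reaches from 30 mm below it to 45 mm above it); axes as the gauge's. The centre of mass is 70 to 115 mm from the tip.
- block: Wooden tool block, fixed to the bench, 75 mm (x) by 170 mm (y) by 66 mm high, origin under its centre, z up. The gauge stands in a through hole 32 mm across at y = +45 mm in the block's frame; a hex driver stands at x = 12, y = -48 mm, its black handle up to 116 mm above the bench.
- vise: Bench vise, fixed to the bench, jaw tops 122 mm above the bench, jaws 100 mm wide (y). Origin on the bench exactly under the axis of the shock body that it clamps; its screw and upright tommy bar (129 mm high) lie 98 to 171 mm towards its -x, its anvil 130 mm towards its +x. It stands left or right of the middle, the block on the other side.
- mouth (a point): Centre of the open mouth of the shock body, 185 mm above the bench; axes as the vise's, z up. The shock body is an upright aluminium tube, fixed in the vise, 44 mm outside, with a 34 mm bore, rim flat. It stands 63 mm out of the jaws.
- shock: The shock body itself, fixed in the vise; origin on its axis, 110 mm below the mouth.
- piston (a joint): Depth in metres of the floating piston's top face below the mouth. The piston is a black disc that fills the bore, slides down against 4 N of friction (plus 60 N per m/s) and stays where it is left. Starts at 0.015 to 0.040; the collar stopping on the rim leaves it at 0.060.
- hex_driver: Bystander: hex driver standing in the block, handle 23 mm across.
- air_sleeve: Bystander: the shock's dark air sleeve, an open tube 58 mm across and 100 mm tall, standing near the middle of the bench. Not the shock body.
- damper_shaft: Bystander: the shock's damper shaft with its piston and eyelet, 131 mm long, lying in the middle, nearest the robot; origin under its middle.
- grease: Bystander: grease jar, 64 mm across, 75 mm tall.
- bottle: Bystander: black drinking bottle, 72 mm across, 210 mm tall.
- wrench: Bystander: steel wrench, 200 mm long, lying flat.
- cassette: Bystander: cassette of sprockets, 106 mm across, 31 mm high, lying flat.

How it is judged:
On the way, in this order (a step that is already met when the one before it is completed fails the run):
1. the gauge is held by the gripper, drawn clear out of the block (contact force between the fingers and gauge above 0.5 N and height (world z) of tip above 0.07 m), for 0.1 s.
2. the held gauge stands straight in the shock body with its collar on the rim and the piston pushed to depth (contact force between the fingers and gauge above 0.5 N and horizontal distance between collar and mouth below 0.006 m and z of collar in the frame of mouth below 0.003 m and angle between gauge's own z axis and vertical below 0.07 rad and value of joint piston above 0.057 m and contact force between gauge and shock above 0.5 N), for 0.2 s.
3. the held gauge is drawn out, its tip clear above the mouth (contact force between the fingers and gauge above 0.5 N and z of tip in the frame of mouth above 0.003 m), for 0.05 s.
At the end, for the whole second after the job is handed in: The gripper holds the gauge level (axis within 8 degrees of horizontal), at least 245 mm above the bench from tip to handle, still, touching neither vise, shock, block nor bottle; the piston stays between 57 and 63.5 mm deep; all the other things are within 30 mm of where they started (contact force between the fingers and gauge above 0.5 N and height (world z) of each of tip, handle above 0.245 m and angle between gauge's own z axis and vertical between 1.431 and 1.711 rad and linear speed of gauge below 0.02 m/s and angular speed of gauge below 0.1 rad/s and contact force between gauge and vise below 0.1 N and contact force between gauge and shock below 0.1 N and contact force between gauge and block below 0.1 N and contact force between gauge and bottle below 0.1 N and value of joint piston between 0.057 and 0.0635 m and distance of each of hex_driver, air_sleeve, damper_shaft, grease, bottle, wrench, cassette from where it was at the start of the episode below 0.03 m); the arm keeps its last pose, push and grip.
It fails at once if the gauge leaned more than 8 degrees while its foot was over 25 mm down the shock body (not straight in or out) (horizontal distance between tip and mouth below 0.017 m and z of tip in the frame of mouth below -0.025 m and angle between gauge's own z axis and vertical above 0.14 rad).
It fails at once if another thing on the bench was moved more than 30 mm (distance of any of hex_driver, air_sleeve, damper_shaft, grease, bottle, wrench, cassette from where it was at the start of the episode above 0.03 m).
It also fails if it takes over 56 s, if anything falls off the work surface, if the arm or the gripper's body presses on something with over 40 N, if the wrist force passes 120 N, or if a joint passes its speed limit or range.

## Robot

A 6-joint arm with a two-finger parallel gripper is mounted at the origin on the work surface. World frame = base frame: x ahead of the robot, y to its left, z up, the work surface at z = 0. Lengths are in m, angles in rad, forces in N, time in s.
With the tool pointing down it reaches from about 0.35 to 0.975 m from the base axis. Payload 7.1 kg.
Tool frame: the origin (TCP) lies at the very end of the fingers, on their centre line; the grasp point (between the pads) lies 19 mm behind it; z points along the fingers, x is the direction in which the jaws open and shut, and the axes are right-handed (so a half turn about z gives the same grasp; the last joint's range is limited). The gripper opens to 88 mm and grips with 3 to 60 N. Pads are 20 mm wide; open, the fingers measure 115 mm over their backs; the gripper's body (75 mm by 178 mm) begins 61 mm behind the grasp point.
Start: joints at [-1.2, 0.423, 1.63, -0, 1.089, -0.019], TCP at [0.238, -0.578, 0.223] pointing down, gripper open.
Joint ranges: [-3, 3], [-0.9, 2.11], [0.09, 2.58], [-1.31, 4.45], [0.11, 2.69], [-2.54, 2.54]. Speed limits (rad/s): [2.39, 2.39, 3.01, 3.14, 3.14, 3.14].

## Interface

Orientations are given as a rotation vector (axis times angle).
In Python, from plant import arm, optics gives the robot as it stands.
- The arm moves only by the shell command python3 -m jog 'ROWS' [OPENING] [FORCE]. ROWS is JSON, a list of rows, each a list of 4 numbers: the shift along the tool's x, y, z each as a share of 0.2 m, from -1 to 1, then the turn about the tool's z as a share of 180 degrees, from -1 to 1. In form: [[x, y, z, roll], ...]. A call has 1 to 8 rows; each row is the pose to reach, as a shift and turn from the pose commanded when the call began, along the tool's axes at that moment, turning the shorter way round; what a row does not reach only later rows make up. A row lasts 1/8 s, in which the tool goes at most 62.5 mm and 10.7 degrees, less where a joint would pass 70% of its speed; a pose out of reach is approached as far as the arm can. A call with a number of a shift or a turn outside -1 to 1 is refused whole. A call with a gripper value outside its range is refused whole. OPENING is the opening, from 0 (shut) to 1 (fully open), set as the call begins (- or left out, the last holds). The fingers move at their own pace and stop on an object; FORCE is the grip in N (left out, the last holds). Time passes only in rows, so rows that repeat a pose let the fingers close. It gives the time, the measured TCP pose, the force and the opening at its end, in the units of the state.
- arm.observe(): the state, without advancing time (a new reading comes with each control period).
- optics.read_camera(name): name is "scene" or "top" or "wrist"; returns a dict with "img" (420x560x3 uint8, red, green, blue), "z_map" (420x560 float32, m along the optical axis (not along the pixel's ray), 0 where there is no reading), "intrinsics" (3x3 intrinsics, pixels), "R" (3x3) and "t" (3): a world point X has camera coordinates R X + t; the wrist camera has in their place "tool_from_camera" (4x4, takes a point from camera to tool coordinates, whose origin is the TCP and whose axes are the tool frame's). Camera axes: x right, y down, z forward; pixel columns grow to the right and rows downward; lengths in m; the calibration is good to about 2 mm. A picture is of the moment at which its call begins: read the wrist's pose just before it.
- arm.sign_off(): hands the job in, once; it reports no verdict.
The state is a dict: "t": time; "q": joint angles; "qvel": joint speeds; "effort": joint torques, N m; "tcp_pos": TCP position; "tcp_rot": TCP orientation; "wrist_force": force on the tool from outside, world axes, zero at the start; "ft_torque": the same for the moment, N m; "finger_gap": finger opening in m.
Only numpy, scipy, OpenCV 4.12 (cv2) and the standard library are available. Lean on these libraries where they do the work, as an engineer would, in place of code of your own. Each camera call takes 0.05 s, during which the arm holds its last target. There are 200 camera calls.

## Working session

There is one attempt and no reset: what is moved stays moved. The work goes in short steps, Python scripts to look and compute and a shell command to move; the robot and the scene stay as the last step left them, time stands still between calls to the robot, and variables do not carry over. Pictures are saved under pics/ and viewed, about 8 in all and at most 12, crops included, and the job is handed in when it is done.

```bash
ls; mkdir -p pics; cat > h.py <<'E'
import numpy as np, cv2
from scipy.spatial.transform import Rotation as Ro
from plant import arm, optics
def world(c, s=None):
    """per-pixel world points (H,W,3)"""
    z=c["z_map"]; K=np.array(c["intrinsics"]); v,u=np.mgrid[:z.shape[0],:z.shape[1]]
    P=np.stack([(u-K[0,2])/K[0,0]*z,(v-K[1,2])/K[1,1]*z,z],-1)
    if s is None: return (P-np.array(c["t"]))@np.array(c["R"])
    T=np.array(c["tool_from_camera"]); P=P@T[:3,:3].T+T[:3,3]
    return P@Ro.from_rotvec(s["tcp_rot"]).as_matrix().T+np.array(s["tcp_pos"])
def save(n,img): cv2.imwrite(f"pics/{n}.png",np.ascontiguousarray(img[...,::-1]))
E
python3 - <<'E'
from h import *
s=arm.observe(); print({k:np.round(v,3).tolist() for k,v in s.items()})
print(Ro.from_rotvec(s["tcp_rot"]).as_matrix().round(3))
for n in("scene","top"):
    c=optics.read_camera(n); save(n,c["img"]); np.savez(n,**c)
    if "t" in c: print(n, (-np.array(c["R"]).T@c["t"]).round(3))
E
```

```text
pics
{'t': 0.0, 'q': [-1.2, 0.424, 1.631, -0.0, 1.089, -0.019], 'qvel': [-0.001, 0.0, 0.0, -0.001, 0.0, 0.001], 'effort': [0.001, -54.461, -27.367, 0.064, 0.023, -0.0], 'tcp_pos': [0.237, -0.578, 0.222], 'tcp_rot': [-2.609, 1.749, 0.002], 'wrist_force': [-0.105, 0.805, 0.415], 'ft_torque': [0.025, 0.064, 0.045], 'finger_gap': 0.088}
[[ 0.38  -0.925 -0.001]
 [-0.925 -0.38   0.001]
 [-0.002 -0.    -1.   ]]
scene [1.064 0.643 0.918]
top [0.414 0.006 1.466]
```

View pics/top.png

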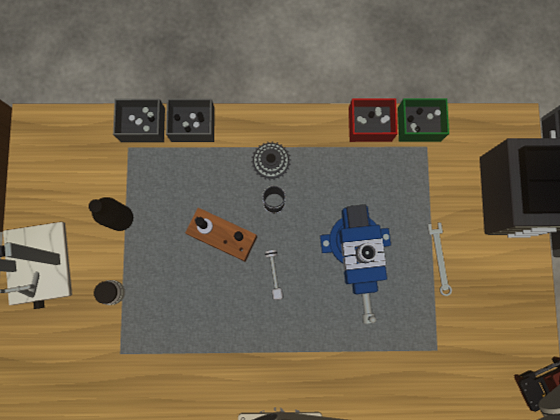

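View pics/scene.png

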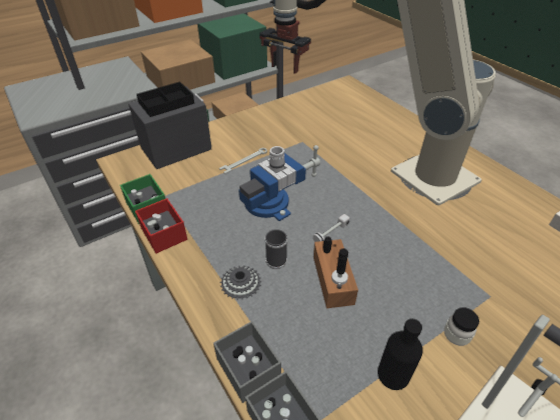

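```bash
python3 - <<'E'
from h import *
c=dict(np.load("top.npz")); W=world(c); im=c["img"].astype(int)
Z=W[...,2]
def blob(r0,r1,c0,c1,z0,z1,name):
    S=np.zeros(Z.shape,bool); S[r0:r1,c0:c1]=1; m=S&(Z>z0)&(Z<z1); p=W[m]
    q=(p.max(0)+p.min(0))/2
    print(name,m.sum(),"mean",p.mean(0).round(4),"mid",q.round(4),"ext",np.ptp(p,axis=0).round(3))
    return m
blob(235,270,350,385,.178,.195,"rim")
blob(205,245,185,225,.155,.185,"handle top")
blob(205,245,185,225,.07,.085,"collar")
m=blob(200,270,180,262,.058,.070,"block")
(cx,cy),wh,a=cv2.minAreaRect(W[m][:,:2].astype(np.float32)); print("block rect",cx,cy,wh,a)
m=blob(200,300,320,400,.115,.135,"jaws")
m=blob(285,330,355,380,.02,.14,"tommy/screw")
blob(220,250,225,262,.1,.13,"hex")
blob(190,235,85,135,.15,.22,"bottle")
E
```

```text
rim 115 mean [ 0.5095 -0.2081  0.1843] mid [ 0.5096 -0.2083  0.1851] ext [0.041 0.043 0.014]
handle top 76 mean [0.5869 0.1954 0.1693] mid [0.5867 0.1957 0.1665] ext [0.021 0.021 0.021]
collar 230 mean [0.584 0.194 0.075] mid [0.5886 0.1958 0.0775] ext [0.093 0.102 0.015]
block 1316 mean [0.5663 0.1521 0.066 ] mid [0.5697 0.155  0.0642] ext [0.137 0.181 0.012]
block rect 0.5689224004745483 0.15635156631469727 (0.17009828984737396, 0.07533755898475647) 64.73687744140625
jaws 1682 mean [ 0.5082 -0.2072  0.1204] mid [ 0.5091 -0.2091  0.123 ] ext [0.145 0.111 0.016]
tommy/screw 465 mean [ 0.3904 -0.2189  0.082 ] mid [ 0.3839 -0.2184  0.0942] ext [0.096 0.058 0.075]
hex 61 mean [0.5582 0.1068 0.1139] mid [0.5589 0.1062 0.1108] ext [0.02  0.019 0.021]
bottle 365 mean [0.6178 0.4303 0.1844] mid [0.6195 0.433  0.1832] ext [0.048 0.045 0.066]
```

```bash
python3 -m jog '[[-0.5,-0.75,-0.4,-0.376],[-0.5,-0.75,-0.4,-0.376],[-0.5,-0.75,-0.4,-0.376],[-0.5,-0.75,-0.4,-0.376],[-0.5,-0.75,-0.4,-0.376],[-0.5,-0.75,-0.4,-0.376],[-0.5,-0.75,-0.4,-0.376],[-0.5,-0.75,-0.4,-0.376]]' 1
```

```text
t: 1.1
tcp_pos: [0.3382, -0.4284, 0.3024]
tcp_rot: [-3.141, 0.001, 0.001]
wrist_force: [-0.1, -0.1, 0.8]
finger_gap: 0.0877
```

```bash
python3 -m jog '[[0.4,-1,0,0],[0.4,-1,0,0],[0.4,-1,0,0],[0.4,-1,0,0]]' && python3 -m jog '[[0.4,-1,0,0],[0.4,-1,0,0],[0.4,-1,0,0],[0.4,-1,0,0]]' && python3 -m jog '[[0.44,-1,0,0],[0.44,-1,0,0],[0.44,-1,0,0],[0.44,-1,0,0],[0.44,-1,0,0]]'
cat > look.py <<'E'
import sys
from h import *
s=arm.observe(); c=optics.read_camera("wrist"); W=world(c,s); save(sys.argv[1],c["img"]); np.savez(sys.argv[1],W=W,img=c["img"],z=c["z_map"])
print(s["t"],np.round(s["tcp_pos"],4),np.round(s["tcp_rot"],3),np.round(s["wrist_force"],2),round(s["finger_gap"],4),len(s))
E
python3 look.py w1
```

```text
t: 1.6
tcp_pos: [0.4187, -0.226, 0.3026]
tcp_rot: [-3.141, -0.001, 0.0]
wrist_force: [-0.1, 0.1, -0.3]
finger_gap: 0.088
t: 2.1
tcp_pos: [0.4988, -0.0258, 0.3026]
tcp_rot: [-3.141, -0.002, -0.0]
wrist_force: [0.2, 0.1, -1.0]
finger_gap: 0.0882
t: 2.72
tcp_pos: [0.5864, 0.1733, 0.302]
tcp_rot: [3.142, 0.003, -0.001]
wrist_force: [-1.0, -0.9, 0.1]
finger_gap: 0.0878
2.725 [0.5864 0.1733 0.302 ] [ 3.142e+00  3.000e-03 -1.000e-03] [-0.98 -0.95  0.15] 0.0878 9
```

View pics/w1.png

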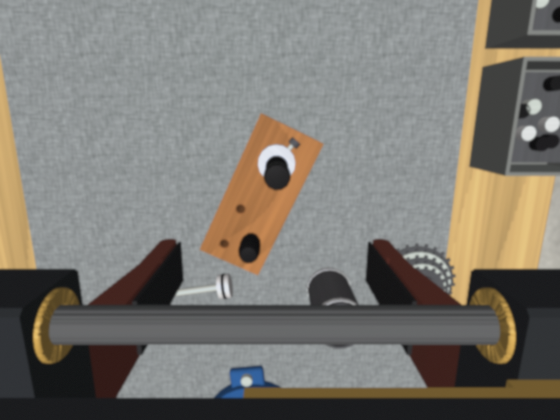

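```bash
python3 - <<'E'
from h import *
d=np.load("w1.npz"); W=d["W"]; Z=W[...,2]
S=np.zeros(Z.shape,bool); S[130:210,240:315]=1
for a,b in((.16,.18),(.07,.085)):
    p=W[S&(Z>a)&(Z<b)]; print(len(p),p.mean(0).round(4),((p.max(0)+p.min(0))/2).round(4),np.ptp(p,axis=0).round(3))
E
```

```text
596 [0.589  0.1946 0.1696] [0.5892 0.194  0.1661] [0.023 0.022 0.012]
639 [0.5916 0.2025 0.0772] [0.592  0.2007 0.0751] [0.043 0.04  0.01 ]
```

```bash
python3 -m jog '[[0.01,-0.11,0,0],[0.01,-0.11,0.2,0],[0.01,-0.11,0.45,0],[0.01,-0.11,0.7,0],[0.01,-0.11,0.9,0],[0.01,-0.11,1,0],[0.01,-0.11,1,0]]' && python3 -m jog '[[0,0,0.01,0],[0,0,0.01,0],[0,0,0.01,0],[0,0,0.01,0],[0,0,0.01,0],[0,0,0.01,0]]' 0 50
```

```text
t: 3.65
tcp_pos: [0.5876, 0.1932, 0.1019]
tcp_rot: [3.141, -0.001, -0.003]
wrist_force: [0.6, -0.0, 0.4]
finger_gap: 0.0878
t: 4.4
tcp_pos: [0.5881, 0.1935, 0.1007]
tcp_rot: [-3.142, -0.0, -0.0]
wrist_force: [0.3, 0.0, 0.9]
finger_gap: 0.0313
```

```bash
python3 -m jog '[[0,0,0,0],[0,0,0,0],[0,0,0,0],[0,0,0,0]]' && python3 -m jog '[[0,0,-0.1,0],[0,0,-0.25,0],[0,0,-0.4,0],[0,0,-0.6,0],[0,0,-0.8,0],[0,0,-1,0],[0,0,-1,0]]'
```

```text
t: 4.9
tcp_pos: [0.5881, 0.1935, 0.1006]
tcp_rot: [-3.142, -0.0, 0.0]
wrist_force: [0.2, -0.3, -1.4]
finger_gap: 0.0215
t: 5.78
tcp_pos: [0.5897, 0.194, 0.3053]
tcp_rot: [-3.139, -0.0, -0.011]
wrist_force: [-0.3, -0.3, -2.5]
finger_gap: 0.0218
```

```bash
python3 -m jog '[[-0.1,0.15,-0.1,0],[-0.2,0.4,-0.1,0],[-0.3,0.7,-0.1,0],[-0.39,1,-0.1,0]]' && python3 -m jog '[[0,0.3,0,0],[0,0.6,0,0],[0,0.8,0,0],[0,1,0,0]]'  && python3 -m jog '[[0,0.2,0,0],[0,0.35,0,0],[0,0.4,0,0],[0,0.4,0,0],[0,0.4,0,0],[0,0.4,0,0]]'; python3 look.py w2
```

```text
t: 6.28
tcp_pos: [0.5084, -0.007, 0.3194]
tcp_rot: [3.142, 0.002, -0.004]
wrist_force: [0.4, -0.4, -2.3]
finger_gap: 0.021
t: 6.78
tcp_pos: [0.5091, -0.2069, 0.3193]
tcp_rot: [-3.14, 0.001, 0.004]
wrist_force: [0.6, 0.0, -2.5]
finger_gap: 0.0216
t: 7.52
tcp_pos: [0.5106, -0.2847, 0.3207]
tcp_rot: [-3.141, -0.002, 0.0]
wrist_force: [-0.5, -0.3, -1.2]
finger_gap: 0.0215
7.525 [ 0.5106 -0.2847  0.3207] [-3.141e+00 -2.000e-03  0.000e+00] [-0.52 -0.28 -1.24] 0.0215 9
```

View pics/w2.png

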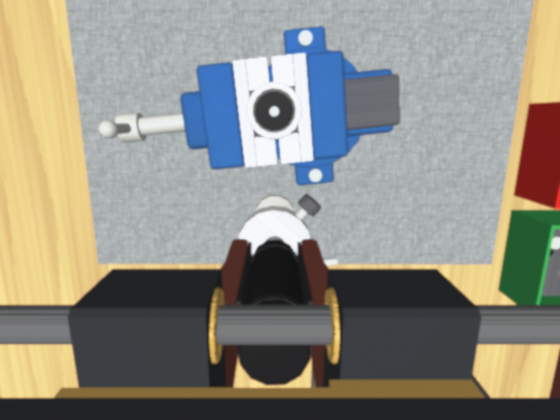

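```bash
python3 - <<'E'
from h import *
from scipy.optimize import least_squares
d=np.load("w2.npz"); W=d["W"]; Z=W[...,2]
def fit(p):
    p=p[:,:2]; f=lambda q:np.hypot(p[:,0]-q[0],p[:,1]-q[1])-q[2]
    return least_squares(f,[*p.mean(0),.02],loss='soft_l1',f_scale=.001).x.round(4)
S=np.zeros(Z.shape,np.uint8); S[70:150,235:315]=1
m=(S&(Z>.178)&(Z<.192)).astype(np.uint8)
p=W[m>0]; print("rim",len(p),p.mean(0).round(4),((p.max(0)+p.min(0))/2).round(4),np.ptp(p,axis=0).round(3))
h=cv2.findContours(m,cv2.RETR_CCOMP,cv2.CHAIN_APPROX_NONE)[0]
for k in h:
    if len(k)>40: k=k[:,0]; print("rimfit",len(k),fit(W[k[:,1],k[:,0]]))
# collar + foot
S=np.zeros(Z.shape,np.uint8); S[185:270,225:325]=1
p=W[S>0]; print(np.percentile(p[:,2],[5,20,40,60,80,95]).round(3))
for v in range(196,250,6): print(v,W[v,274].round(4),W[v,250].round(4),W[v,300].round(4))
E
```

```text
rim 1018 [ 0.5106 -0.2121  0.1842] [ 0.5105 -0.2125  0.1824] [0.043 0.042 0.009]
rimfit 157 [ 0.5106 -0.2126  0.0213]
rimfit 122 [ 0.5106 -0.2126  0.0169]
[-0.001  0.     0.237  0.298  0.333  0.349]
196 [ 0.5106 -0.2713  0.2313] [ 4.783e-01 -3.207e-01  4.000e-04] [ 0.5459 -0.3204  0.0013]
202 [ 0.5106 -0.2746  0.2358] [ 4.781e-01 -3.291e-01 -1.000e-04] [ 0.5243 -0.2611  0.2941]
208 [ 0.5105 -0.2649  0.2922] [ 4.780e-01 -3.375e-01  4.000e-04] [ 0.5463 -0.3372  0.001 ]
214 [ 0.5105 -0.2668  0.2976] [ 0.478  -0.3456  0.0016] [ 0.5245 -0.2677  0.2939]
220 [ 0.5105 -0.2701  0.2976] [ 0.4978 -0.2703  0.297 ] [ 0.5243 -0.2701  0.2976]
226 [ 0.5105 -0.2734  0.2975] [ 0.4978 -0.2733  0.2978] [ 0.5243 -0.2734  0.2974]
232 [ 0.5105 -0.2766  0.2981] [ 0.4979 -0.2763  0.299 ] [ 0.5243 -0.2763  0.2988]
238 [ 0.5106 -0.2787  0.3018] [ 0.4977 -0.2801  0.2976] [ 0.5245 -0.2801  0.2976]
244 [ 0.5105 -0.2734  0.3259] [ 0.4995 -0.2741  0.324 ] [ 0.5226 -0.2743  0.3232]
```

```bash
python3 - <<'E'
from h import *
def plane(W,m):
    p=W[m]; A=np.c_[p[:,0],p[:,1],np.ones(len(p))]; c=np.linalg.lstsq(A,p[:,2],rcond=None)[0]; print(len(p),c.round(4),p.mean(0).round(3))
for n in("w1","w2"):
    d=np.load(n+".npz"); plane(d["W"],(abs(d["W"][...,2])<.006)&(d["z"]>0))
c=dict(np.load("top.npz")); W=world(c); plane(W,(abs(W[...,2])<.01)&(c["z_map"]>0)&(abs(W[...,1])<.4)&(W[...,0]>.25)&(W[...,0]<.75))
T=optics.read_camera("wrist")["tool_from_camera"]; print(np.round(T,4))
# top-camera: known checks
Z=W[...,2]
S=np.zeros(Z.shape,np.uint8); S[235:270,350:385]=1
m=(S&(Z>.180)&(Z<.190)).astype(np.uint8); p=W[m>0]; print(len(p),p.mean(0).round(4),((p.max(0)+p.min(0))/2).round(4),np.ptp(p,axis=0).round(4))
c=optics.read_camera("top"); save("top2",c["img"][170:340,250:450].repeat(3,0).repeat(3,1))
E
```

```text
142544 [ 0.0004  0.0007 -0.    ] [0.562 0.182 0.   ]
128284 [ 0.0012  0.0015 -0.    ] [ 0.496 -0.272  0.   ]
47453 [0.0002 0.0019 0.0012] [0.486 0.014 0.001]
[[ 1.000e+00  5.000e-04  8.000e-04 -1.000e-04]
 [-6.000e-04  9.697e-01  2.443e-01 -6.710e-02]
 [-7.000e-04 -2.443e-01  9.697e-01 -1.616e-01]
 [ 0.000e+00  0.000e+00  0.000e+00  1.000e+00]]
102 [ 0.509  -0.2092  0.1844] [ 0.5096 -0.209   0.1851] [0.0411 0.0418 0.0094]
```

View pics/top2.png

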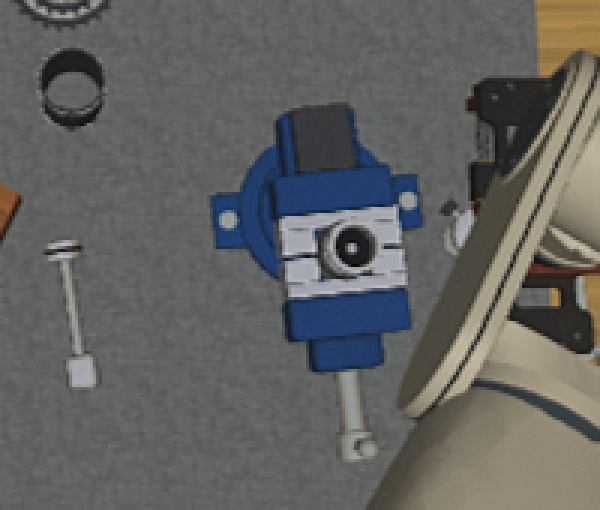

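```bash
python3 -m jog '[[0,-0.15,0,0],[0,-0.3,0,0],[0,-0.365,0.05,0],[0,-0.365,0.1,0],[0,-0.365,0.15,0],[0,-0.365,0.15,0],[0,-0.365,0.15,0]]' && python3 -m jog '[[0,0,0.04,0],[0,0,0.07,0],[0,0,0.1,0],[0,0,0.1,0]]'; python3 look.py w3
```

```text
t: 8.55
tcp_pos: [0.5105, -0.2133, 0.2906]
tcp_rot: [3.142, -0.001, -0.0]
wrist_force: [0.2, -0.4, -2.1]
finger_gap: 0.0215
t: 9.05
tcp_pos: [0.5101, -0.2125, 0.27]
tcp_rot: [-3.141, -0.0, 0.002]
wrist_force: [-0.1, -0.0, -2.1]
finger_gap: 0.0214
9.05 [ 0.5101 -0.2125  0.27  ] [-3.141e+00 -0.000e+00  2.000e-03] [-0.13 -0.03 -2.14] 0.0214 9
```

```bash
python3 -m jog '[[0,0,0.04,0],[0,0,0.08,0],[0,0,0.12,0],[0,0,0.15,0],[0,0,0.18,0],[0,0,0.21,0],[0,0,0.21,0],[0,0,0.21,0]]'
```

```text
t: 10.1
tcp_pos: [0.5099, -0.2125, 0.228]
tcp_rot: [-3.141, -0.0, 0.002]
wrist_force: [-1.1, 0.4, -2.3]
finger_gap: 0.0216
```

```bash
python3 -m jog '[[0,0,0.01,0],[0,0,0.02,0],[0,0,0.03,0],[0,0,0.035,0],[0,0,0.04,0],[0,0,0.045,0],[0,0,0.045,0]]'
```

```text
t: 10.98
tcp_pos: [0.5107, -0.2128, 0.2195]
tcp_rot: [3.141, 0.0, 0.001]
wrist_force: [-1.1, 1.1, -0.8]
finger_gap: 0.0213
```

```bash
python3 -m jog '[[0,0,0.005,0],[0,0,0.01,0],[0,0,0.015,0],[0,0,0.015,0],[0,0,0.015,0]]'
```

```text
t: 11.6
tcp_pos: [0.5108, -0.2128, 0.2194]
tcp_rot: [3.141, 0.001, 0.002]
wrist_force: [-8.8, 3.5, 23.0]
finger_gap: 0.0214
```

```bash
python3 -m jog '[[0,0,0,0],[0,0,0,0],[0,0,0,0]]'; python3 - <<'E'
from h import *
c=optics.read_camera("scene"); save("sc2",c["img"][90:260,190:390].repeat(3,0).repeat(3,1))
E
```

```text
t: 11.98
tcp_pos: [0.5108, -0.2129, 0.2194]
tcp_rot: [3.141, 0.0, 0.002]
wrist_force: [-9.2, 4.2, 22.7]
finger_gap: 0.0214
```

View pics/sc2.png

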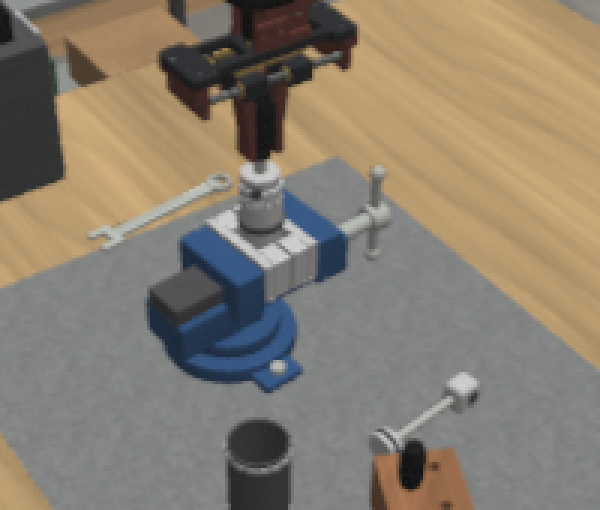

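```bash
python3 -m jog '[[0,0,-0.03,0],[0,0,-0.1,0],[0,0,-0.18,0],[0,0,-0.26,0],[0,0,-0.33,0],[0,0,-0.39,0],[0,0,-0.39,0],[0,0,-0.39,0]]'
```

```text
t: 13.02
tcp_pos: [0.5102, -0.2126, 0.2942]
tcp_rot: [-3.141, -0.0, 0.001]
wrist_force: [-0.3, 0.5, -2.6]
finger_gap: 0.0216
```

```bash
python3 -m jog '[[0,0,0.05,0],[0,0,0.1,0],[0,0,0.14,0],[0,0,0.14,0],[0,0,0.14,0]]' - 14 && python3 -m jog '[[0,-0.05,0,0],[0,-0.1,0.01,0],[0,-0.14,0.02,0],[0,-0.18,0.028,0],[0,-0.22,0.043,0],[0,-0.26,0.06,0],[0,-0.294,0.078,0],[0,-0.294,0.078,0]]'; python3 look.py w4; python3 - <<'E'
from h import *
c=optics.read_camera("scene"); save("sc3",c["img"][90:260,190:390].repeat(3,0).repeat(3,1))
E
```

```text
t: 13.65
tcp_pos: [0.5106, -0.2128, 0.2667]
tcp_rot: [3.142, 0.0, 0.0]
wrist_force: [0.1, 0.8, -1.5]
finger_gap: 0.0219
t: 14.65
tcp_pos: [0.5102, -0.1532, 0.2506]
tcp_rot: [-3.141, -0.001, 0.001]
wrist_force: [0.0, -1.8, -2.0]
finger_gap: 0.022
14.65 [ 0.5102 -0.1532  0.2506] [-3.141e+00 -1.000e-03  1.000e-03] [ 0.02 -1.75 -2.01] 0.022 9
```

View pics/sc3.png

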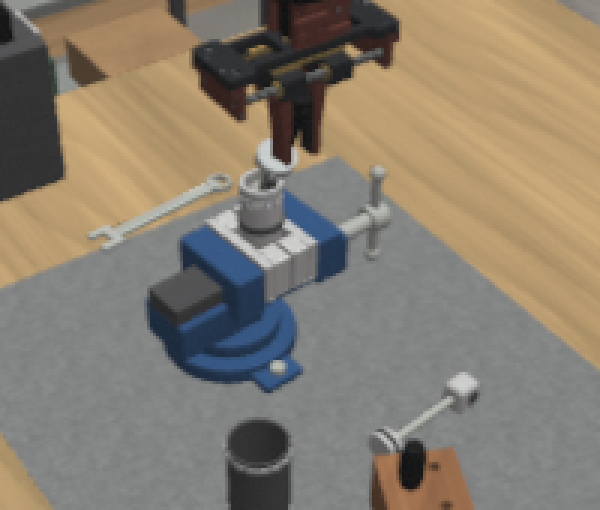

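```bash
python3 -m jog '[[0,-0.05,0.035,0],[0,-0.095,0.076,0],[0,-0.135,0.125,0],[0,-0.166,0.171,0],[0,-0.195,0.225,0],[0,-0.218,0.277,0],[0,-0.218,0.277,0]]' && python3 -m jog '[[0,-0.008,0.03,0],[0,-0.015,0.06,0],[0,-0.02,0.09,0],[0,-0.023,0.115,0],[0,-0.023,0.12,0],[0,-0.023,0.12,0]]'; python3 look.py w5; python3 - <<'E'
from h import *
c=optics.read_camera("scene"); save("sc4",c["img"][90:260,190:390].repeat(3,0).repeat(3,1))
E
```

```text
t: 15.62
tcp_pos: [0.5117, -0.1097, 0.1965]
tcp_rot: [3.141, 0.001, 0.004]
wrist_force: [0.0, 0.2, 9.8]
finger_gap: 0.0188
t: 16.38
tcp_pos: [0.5127, -0.1053, 0.1743]
tcp_rot: [3.141, -0.0, 0.008]
wrist_force: [-3.1, 1.6, 23.3]
finger_gap: 0.0187
16.375 [ 0.5127 -0.1053  0.1743] [ 3.141 -0.     0.008] [-3.14  1.63 23.3 ] 0.0187 9
```

View pics/sc4.png

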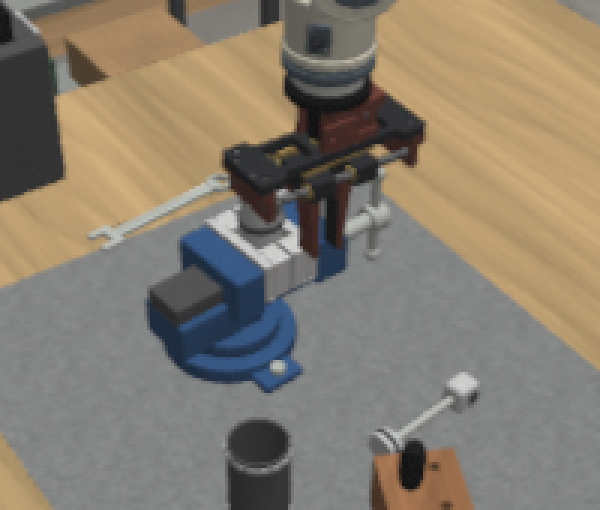

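View pics/w5.png

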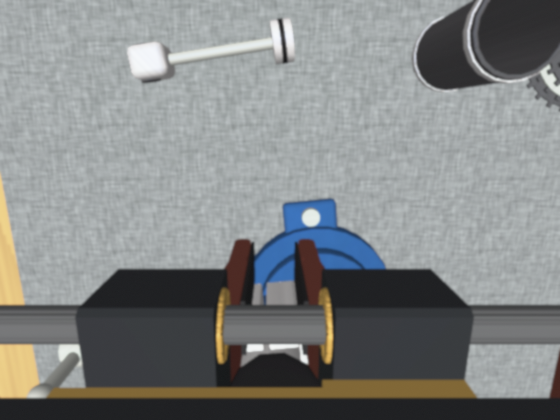

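```bash
python3 - <<'E'
from h import *
for n in("w4","w5"):
    W=np.load(n+".npz")["W"]
    print(n)
    for v in range(100,420,14): print(v,W[v,276].round(4))
E
```

```text
w4
100 [ 5.122e-01 -6.750e-02  5.000e-04]
114 [ 5.123e-01 -8.220e-02  5.000e-04]
128 [ 5.123e-01 -9.720e-02  3.000e-04]
142 [ 0.5123 -0.1123  0.0019]
156 [ 5.124e-01 -1.280e-01  2.000e-04]
170 [ 0.5125 -0.1441 -0.0014]
184 [ 0.5124 -0.1565  0.0197]
198 [ 0.5124 -0.1723  0.0192]
212 [ 0.5119 -0.1622  0.1198]
226 [ 0.5119 -0.1735  0.1223]
240 [ 0.5119 -0.1859  0.122 ]
254 [ 0.5119 -0.191   0.1413]
268 [ 0.5114 -0.1665  0.2259]
282 [ 0.5112 -0.1614  0.2541]
296 [ 0.5108 -0.1377  0.3135]
310 [ 0.5106 -0.1242  0.3454]
324 [ 0.5106 -0.1256  0.3482]
338 [ 0.5106 -0.129   0.3478]
352 [ 0.5108 -0.1518  0.3204]
366 [ 0.5132 -0.4012  0.0009]
380 [ 0.5132 -0.4241 -0.0008]
394 [ 0.5106 -0.134   0.3573]
408 [ 0.5105 -0.1294  0.3655]
w5
100 [ 0.5155 -0.0232 -0.0006]
114 [ 5.155e-01 -3.520e-02 -1.000e-04]
128 [ 5.155e-01 -4.740e-02  4.000e-04]
142 [ 0.5156 -0.0598  0.001 ]
156 [ 0.5156 -0.0726 -0.0006]
170 [ 0.5156 -0.0853  0.0014]
184 [ 0.5156 -0.0985  0.0006]
198 [ 0.5157 -0.1122 -0.0008]
212 [ 0.5157 -0.1256  0.0007]
226 [ 0.5157 -0.1397  0.    ]
240 [ 0.5156 -0.1485  0.0159]
254 [ 0.5156 -0.1611  0.0189]
268 [ 0.5118 -0.0382  0.3358]
282 [ 0.5149 -0.1619  0.0765]
296 [ 0.5146 -0.1615  0.1   ]
310 [ 0.5126 -0.0765  0.2685]
324 [ 0.5126 -0.0785  0.2706]
338 [ 0.5126 -0.081   0.2716]
352 [ 0.5145 -0.1916  0.1217]
366 [ 0.5126 -0.0917  0.266 ]
380 [ 0.5126 -0.0927  0.2693]
394 [ 0.5125 -0.0856  0.2815]
408 [ 0.5124 -0.0817  0.2889]
```

```bash
python3 - <<'E'
from h import *
d=np.load("w5.npz"); W=d["W"]; 
for v in (352,356,360,366,372,378,384): print(v,[W[v,u].round(3).tolist() for u in (240,258,276,294,312)])
c=optics.read_camera("scene"); W=world(c)
m=(abs(W[...,0]-.512)<.05)&(W[...,1]>-.25)&(W[...,1]<-.03)&(W[...,2]>.14)&(W[...,2]<.3)
v,u=np.nonzero(m); print(u.min(),u.max(),v.min(),v.max())
im=c["img"][85:195,230:380]; save("sc5",cv2.resize(im,None,fx=5,fy=5,interpolation=cv2.INTER_CUBIC))
E
```

```text
352 [[0.502, -0.11, 0.236], [0.502, -0.192, 0.121], [0.514, -0.192, 0.122], [0.527, -0.199, 0.111], [0.523, -0.105, 0.243]]
356 [[0.502, -0.111, 0.236], [0.509, -0.09, 0.265], [0.513, -0.09, 0.265], [0.527, -0.199, 0.116], [0.523, -0.105, 0.244]]
360 [[0.502, -0.113, 0.236], [0.509, -0.091, 0.265], [0.513, -0.09, 0.266], [0.517, -0.091, 0.265], [0.523, -0.107, 0.244]]
366 [[0.502, -0.113, 0.238], [0.509, -0.092, 0.266], [0.513, -0.092, 0.266], [0.517, -0.091, 0.267], [0.523, -0.108, 0.244]]
372 [[0.505, -0.091, 0.268], [0.509, -0.092, 0.267], [0.513, -0.092, 0.268], [0.517, -0.092, 0.268], [0.521, -0.092, 0.267]]
378 [[0.505, -0.092, 0.269], [0.509, -0.093, 0.268], [0.513, -0.092, 0.269], [0.516, -0.093, 0.269], [0.52, -0.093, 0.268]]
384 [[0.505, -0.094, 0.269], [0.509, -0.093, 0.27], [0.513, -0.094, 0.269], [0.516, -0.094, 0.269], [0.52, -0.094, 0.269]]
269 318 132 175
```

View pics/sc5.png

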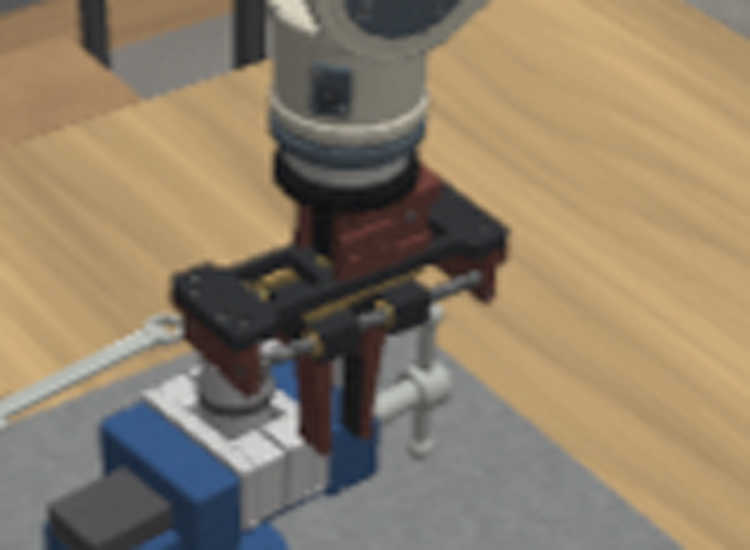

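```bash
python3 - <<'E'
from h import *
for n,G in(("w4",(-.1532,.2696)),("w5",(-.1053,.1933))):
    d=np.load(n+".npz"); W=d["W"]; im=d["img"].astype(int)
    print(n)
    for v in range(256,400,6):
        r=W[v,225:330]; m=(abs(r[:,0]-.512)<.009)&(r[:,2]>.15); 
        if m.any():
            p=r[m]; print(v,m.sum(),"y",np.round(np.percentile(p[:,1],[10,50,90]),4),"z",np.round(np.percentile(p[:,2],[10,50,90]),4), im[v,225:330][m].mean(0).round())
E
```

```text
w4
262 23 y [-0.1924 -0.1914 -0.1909] z [0.1543 0.1567 0.1581] [149. 147. 147.]
268 30 y [-0.1669 -0.1666 -0.1664] z [0.225  0.2255 0.2262] [241. 243. 248.]
274 34 y [-0.17   -0.1697 -0.1694] z [0.2259 0.2268 0.2274] [240. 242. 245.]
280 33 y [-0.1729 -0.1726 -0.1722] z [0.2274 0.2281 0.2289] [239. 242. 247.]
286 34 y [-0.1716 -0.1489 -0.1389] z [0.2376 0.2839 0.3045] [78. 79. 81.]
292 40 y [-0.1401 -0.1367 -0.1362] z [0.3063 0.3128 0.3138] [44. 44. 45.]
298 50 y [-0.1386 -0.1381 -0.1378] z [0.313  0.3139 0.3145] [48. 47. 49.]
304 56 y [-0.14   -0.1396 -0.1392] z [0.314  0.3148 0.3156] [54. 54. 55.]
310 87 y [-0.1247 -0.1244 -0.1239] z [0.3445 0.3451 0.3459] [90. 91. 92.]
316 89 y [-0.1254 -0.125  -0.1245] z [0.3456 0.3463 0.3471] [103. 104. 105.]
322 89 y [-0.1262 -0.1259 -0.1255] z [0.3466 0.3471 0.3477] [113. 114. 115.]
328 89 y [-0.1273 -0.1269 -0.1264] z [0.347  0.3477 0.3483] [123. 124. 125.]
334 92 y [-0.1283 -0.1279 -0.1275] z [0.3475 0.3481 0.3487] [123. 124. 125.]
340 89 y [-0.13   -0.1295 -0.129 ] z [0.3471 0.3478 0.3486] [115. 116. 117.]
346 57 y [-0.1508 -0.1504 -0.1501]
[... 1510 characters left out ...]
4 0.2722] [111. 112. 113.]
346 4 y [-0.1129 -0.0745 -0.0382] z [0.2283 0.2835 0.3358] [151. 145. 143.]
352 3 y [-0.0984 -0.0382 -0.0382] z [0.2517 0.3358 0.3358] [97. 93. 91.]
358 42 y [-0.0907 -0.0902 -0.0897] z [0.2646 0.2653 0.266 ] [34. 33. 35.]
364 62 y [-0.0916 -0.0909 -0.0905] z [0.2655 0.2664 0.267 ] [36. 35. 37.]
370 74 y [-0.0923 -0.0917 -0.0912] z [0.2666 0.2674 0.268 ] [32. 30. 32.]
376 80 y [-0.0931 -0.0925 -0.092 ] z [0.2676 0.2684 0.269 ] [32. 31. 32.]
382 84 y [-0.0937 -0.0932 -0.0927] z [0.2688 0.2693 0.2699] [32. 31. 32.]
388 99 y [-0.0861 -0.0856 -0.0852] z [0.2794 0.28   0.2806] [118.  95.  51.]
394 100 y [-0.0863 -0.0856 -0.085 ] z [0.2808 0.2815 0.2823] [128. 103.  55.]
```

```bash
python3 -m jog '[[0,0,-0.02,0],[0,0,-0.05,0],[0,-0.03,-0.1,0],[0,-0.05,-0.15,0],[0,-0.05,-0.2,0],[0,-0.05,-0.2,0]]' - 25; python3 look.py w6; python3 - <<'E'
from h import *
d=np.load("w6.npz"); W=d["W"]; im=d["img"]
for v in range(250,400,6):
    r=W[v,225:330]; m=(abs(r[:,0]-.512)<.008)&(r[:,2]>.12)
    if m.any(): p=r[m]; print(v,m.sum(),np.round(np.median(p,0),4),im[v,225:330][m].mean(0).round())
c=dict(np.load("top.npz")); W=world(c); Z=W[...,2]
for n,(a,b,e,f) in dict(damper=(245,305,260,290),sleeve=(183,215,260,290)).items():
    p=W[a:b,e:f].reshape(-1,3); p=p[p[:,2]>.008]; print(n,p.min(0).round(3),p.max(0).round(3))
E
```

```text
t: 17.27
tcp_pos: [0.511, -0.0956, 0.2127]
tcp_rot: [3.141, 0.001, 0.003]
wrist_force: [0.4, -0.6, -1.5]
finger_gap: 0.0184
17.275 [ 0.511  -0.0956  0.2127] [3.141e+00 1.000e-03 3.000e-03] [ 0.39 -0.61 -1.55] 0.0184 9
250 3 [ 0.5106 -0.0285  0.3743] [ 65.  87. 131.]
256 1 [ 0.5106 -0.0285  0.3743] [33. 28. 28.]
298 16 [ 0.514  -0.1625  0.1212] [234. 236. 237.]
304 17 [ 0.5137 -0.1674  0.1215] [209. 215. 215.]
310 79 [ 0.512  -0.0668  0.3071] [88. 88. 90.]
316 79 [ 0.512  -0.0673  0.3086] [ 99. 100. 101.]
322 80 [ 0.5121 -0.0682  0.3093] [109. 110. 111.]
328 82 [ 0.5119 -0.0692  0.3098] [120. 121. 122.]
334 81 [ 0.512  -0.0703  0.3102] [119. 120. 121.]
340 79 [ 0.512  -0.0719  0.3099] [112. 112. 114.]
346 22 [ 0.5117 -0.1897  0.1423] [106. 106. 110.]
352 23 [ 0.512  -0.1913  0.147 ] [126. 124. 124.]
358 42 [ 0.5107 -0.0806  0.3037] [37. 36. 38.]
364 61 [ 0.5112 -0.0814  0.3047] [37. 36. 37.]
370 68 [ 0.5113 -0.0821  0.3057] [32. 32. 33.]
376 72 [ 0.5118 -0.0828  0.3068] [32. 32. 33.]
382 77 [ 0.5123 -0.0837  0.3076] [36. 34. 34.]
388 87 [ 0.512  -0.0759  0.3184] [119.  96.  52.]
394 89 [ 0.512  -0.076   0.3198] [129. 104.  55.]
damper [ 0.397 -0.022  0.008] [0.542 0.051 1.466]
sleeve [ 0.414 -0.026  0.008] [0.714 0.051 1.466]
```

View pics/w6.png

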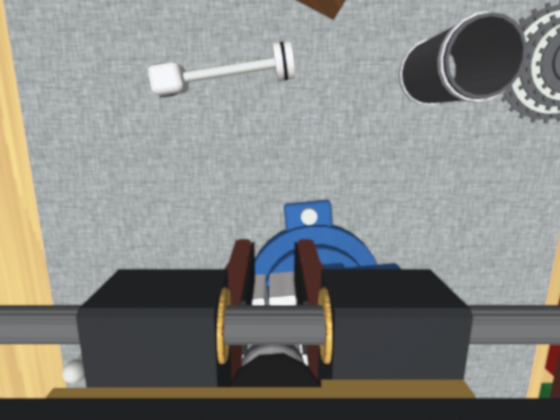

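```bash
python3 -m jog '[[0,0,-0.1,0],[0,0,-0.2,0],[-0.05,-0.1,-0.3,0],[-0.12,-0.25,-0.3,0],[-0.2,-0.4,-0.3,0],[-0.28,-0.56,-0.3,0],[-0.36,-0.72,-0.3,0],[-0.4,-0.8,-0.3,0]]' && python3 -m jog '[[-0.05,-0.14,0,0],[-0.1,-0.28,0,0],[-0.15,-0.42,0,0],[-0.2,-0.56,0,0],[-0.2,-0.64,0,0],[-0.2,-0.68,0,0],[-0.2,-0.68,0,0]]'; python3 look.py w7; python3 - <<'E'
from h import *
W=np.load("w7.npz")["W"]
for v in (346,358,370,382): print(v,W[v,276].round(4))
c=optics.read_camera("top"); W=world(c); np.savez("top3",**c)
E
```

```text
t: 18.32
tcp_pos: [0.4292, 0.0654, 0.2713]
tcp_rot: [-3.141, -0.002, 0.001]
wrist_force: [-0.1, -0.2, -2.3]
finger_gap: 0.0182
t: 19.2
tcp_pos: [0.3907, 0.2003, 0.2715]
tcp_rot: [3.141, 0.001, -0.0]
wrist_force: [0.1, 0.1, -1.5]
finger_gap: 0.0187
19.2 [0.3907 0.2003 0.2715] [ 3.141e+00  1.000e-03 -0.000e+00] [ 0.12  0.06 -1.48] 0.0187 9
346 [ 3.938e-01 -3.360e-02 -1.000e-04]
358 [0.3911 0.2157 0.363 ]
370 [0.3911 0.2141 0.3649]
382 [0.3911 0.2123 0.3665]
```

```bash
python3 -m jog '[[0,0,0.12,0],[0,0,0.3,0],[0,0,0.5,0],[0,0,0.7,0],[0,0,0.88,0],[0,0,1,0],[0,0,1,0]]' && python3 -m jog '[[0,0,0.06,0],[0,0,0.12,0],[0,0,0.18,0],[0,0,0.22,0],[0,0,0.25,0],[0,0,0.27,0],[0,0,0.27,0]]'; python3 look.py w8; python3 - <<'E'
from h import *
W=np.load("w8.npz")["W"]
for v in (346,358,370,382): print(v,W[v,276].round(4))
E
```

```text
t: 20.18
tcp_pos: [0.3896, 0.1992, 0.0704]
tcp_rot: [3.14, -0.001, -0.005]
wrist_force: [0.3, -0.3, -1.3]
finger_gap: 0.0181
t: 21.05
tcp_pos: [0.3905, 0.2004, 0.0177]
tcp_rot: [3.142, 0.001, 0.0]
wrist_force: [-0.4, -0.2, 0.5]
finger_gap: 0.0183
21.05 [0.3905 0.2004 0.0177] [3.142e+00 1.000e-03 0.000e+00] [-0.38 -0.21  0.49] 0.0183 9
346 [0.3917 0.1434 0.0005]
358 [0.3909 0.2154 0.1087]
370 [0.3908 0.2138 0.1106]
382 [0.3908 0.213  0.1133]
```

```bash
python3 -m jog '[[0,0,0.02,0],[0,0,0.02,0],[0,0,0.02,0],[0,0,0.02,0],[0,0,0.02,0],[0,0,0.02,0]]' 0.36 25; python3 look.py w9; python3 - <<'E'
from h import *
W=np.load("w9.npz")["W"]; im=np.load("w9.npz")["img"]
for v in range(60,400,12): print(v,[W[v,u].round(3).tolist() for u in(258,276,294)],im[v,276])
E
```

```text
t: 21.85
tcp_pos: [0.3904, 0.2003, 0.0137]
tcp_rot: [-3.142, -0.0, -0.0]
wrist_force: [0.2, 0.1, 0.1]
finger_gap: 0.0316
21.85 [0.3904 0.2003 0.0137] [-3.142 -0.    -0.   ] [0.19 0.09 0.08] 0.0316 9
60 [[0.383, 0.292, 0.001], [0.391, 0.292, 0.001], [0.399, 0.293, -0.001]] [153 159 159]
72 [[0.383, 0.287, 0.0], [0.391, 0.287, 0.0], [0.399, 0.287, 0.001]] [176 181 181]
84 [[0.383, 0.282, -0.001], [0.391, 0.282, -0.0], [0.399, 0.282, 0.001]] [158 164 164]
96 [[0.383, 0.277, 0.001], [0.391, 0.277, 0.002], [0.4, 0.277, 0.001]] [175 180 180]
108 [[0.383, 0.272, 0.0], [0.391, 0.272, 0.001], [0.4, 0.272, 0.001]] [175 180 181]
120 [[0.383, 0.266, -0.001], [0.391, 0.266, 0.0], [0.4, 0.266, 0.001]] [179 185 186]
132 [[0.383, 0.261, 0.016], [0.391, 0.262, 0.021], [0.399, 0.261, 0.019]] [58 57 58]
144 [[0.383, 0.256, 0.016], [0.391, 0.257, 0.022], [0.399, 0.257, 0.02]] [54 54 54]
156 [[0.383, 0.251, 0.018], [0.391, 0.252, 0.022], [0.399, 0.252, 0.02]] [57 56 58]
168 [[0.383, 0.246, 0.019], [0.391, 0.247, 0.023], [0.399, 0.247, 0.02]] [56 55 56]
180 [[0.383, 0.241, 0.017], [0.391, 0.242, 0.023], [
[... 872 characters left out ...]
237]
312 [[0.387, 0.229, 0.109], [0.391, 0.229, 0.108], [0.394, 0.229, 0.109]] [101 101 102]
324 [[0.387, 0.228, 0.112], [0.391, 0.227, 0.111], [0.394, 0.228, 0.111]] [116 117 118]
336 [[0.387, 0.225, 0.112], [0.391, 0.225, 0.111], [0.394, 0.225, 0.111]] [121 122 123]
348 [[0.383, 0.17, 0.036], [0.391, 0.171, 0.038], [0.399, 0.17, 0.037]] [245 247 247]
360 [[0.383, 0.164, 0.037], [0.391, 0.166, 0.039], [0.399, 0.165, 0.038]] [242 244 244]
372 [[0.381, 0.129, -0.0], [0.391, 0.15, 0.027], [0.402, 0.129, 0.001]] [120 124 120]
384 [[0.381, 0.121, -0.001], [0.391, 0.143, 0.026], [0.402, 0.121, 0.0]] [228 232 228]
396 [[0.387, 0.22, 0.121], [0.391, 0.22, 0.121], [0.394, 0.22, 0.121]] [127 103  56]
```

```bash
python3 -m jog '[[0,-0.02,0.02,0],[0,-0.035,0.04,0],[0,-0.035,0.04,0]]' && python3 -m jog '[[0,0,0,0],[0,0,0,0],[0,0,0,0],[0,0,0,0],[0,0,0,0],[0,0,0,0]]' 0 55 && python3 -m jog '[[0,0,-0.05,0],[0,0,-0.15,0],[0,0,-0.3,0],[0,0,-0.5,0],[0,0,-0.7,0],[0,0,-0.88,0],[0,0,-1,0],[0,0,-1,0]]' && python3 -m jog '[[0,0,-0.1,0],[0,0,-0.3,0],[0,0,-0.5,0],[0,0,-0.65,0],[0,0,-0.75,0],[0,0,-0.75,0],[0,0,-0.75,0],[0,0,-0.75,0]]'; python3 look.py w10; python3 - <<'E'
from h import *
W=np.load("w10.npz")["W"]; im=np.load("w10.npz")["img"]
for v in range(120,400,14): print(v,W[v,276].round(4),im[v,276])
E
```

```text
t: 22.28
tcp_pos: [0.3901, 0.2075, 0.0053]
tcp_rot: [3.141, 0.001, -0.001]
wrist_force: [0.2, -0.6, 0.2]
finger_gap: 0.0316
t: 23.02
tcp_pos: [0.3904, 0.2073, 0.0057]
tcp_rot: [-3.142, -0.0, -0.0]
wrist_force: [-0.5, 0.7, -1.5]
finger_gap: 0.0209
t: 24.02
tcp_pos: [0.3912, 0.2076, 0.2075]
tcp_rot: [-3.14, -0.0, -0.006]
wrist_force: [0.5, -0.2, -2.4]
finger_gap: 0.0207
t: 25.02
tcp_pos: [0.3897, 0.2069, 0.3542]
tcp_rot: [3.14, 0.0, -0.004]
wrist_force: [-1.1, 0.6, -1.7]
finger_gap: 0.0208
25.025 [0.3897 0.2069 0.3542] [ 3.14   0.    -0.004] [-1.15  0.63 -1.66] 0.0208 9
120 [0.3918 0.2704 0.0012] [176 182 182]
134 [0.3918 0.2515 0.0006] [174 180 180]
148 [0.3905 0.2623 0.3698] [44 43 45]
162 [0.3905 0.2569 0.3708] [44 43 44]
176 [0.3905 0.2512 0.3705] [44 44 45]
190 [0.3905 0.2456 0.3711] [44 43 44]
204 [0.3906 0.2398 0.3712] [44 42 44]
218 [0.3906 0.2343 0.3726] [42 41 43]
232 [0.3906 0.2283 0.3728] [42 41 43]
246 [0.3906 0.2227 0.3741] [43 42 43]
260 [0.3906 0.2163 0.3736] [42 42 44]
274 [0.3906 0.2107 0.3752] [42 41 42]
288 [0.3906 0.2039 0.3743] [43 42 44]
302 [0.3906 0.1989 0.3771] [51 51 50]
316 [0.3903 0.2347 0.4489] [105 105 107]
330 [0.3903 0.233  0.4511] [125 127 128]
344 [0.3903 0.2292 0.4503] [185 190 184]
358 [0.3907 0.1714 0.3766] [136 135 135]
372 [0.3907 0.1719 0.3863] [226 226 225]
386 [0.3907 0.1668 0.3884] [242 243 243]
```

```bash
python3 -m jog '[[0,0,0,0],[0,0,0,0],[0,0,0,0],[0,0,0,0]]'; python3 look.py w11; python3 - <<'E'
from h import *
d=np.load("w11.npz"); W=d["W"]
p=np.array([np.median(W[v,270:283],0) for v in range(150,290,4)]); a=np.polyfit(p[:,1],p[:,2],1); b=np.polyfit(p[:,1],p[:,0],1)
print("tilt deg",np.degrees(np.arctan(a[0])).round(2),"yaw",np.degrees(np.arctan(b[0])).round(2),"end y",p[0].round(4))
c0=dict(np.load("top.npz")); c=optics.read_camera("top"); W0=world(c0); W=world(c)
df=np.abs(W[...,2]-W0[...,2])>.02
for n,(r0,r1,k0,k1) in dict(bottle=(185,240,80,140),grease=(275,310,88,130),hexb=(205,265,180,262),sleeve=(180,216,258,292),damper=(245,305,258,292),cassette=(138,182,248,295),wrench=(215,300,425,455),vise=(200,330,315,395)).items():
    print(n,"changed px",df[r0:r1,k0:k1].sum(),"of",(W0[r0:r1,k0:k1,2]>.01).sum())
print("bore before",W0[250:256,364:371,2].round(3)[::2].tolist(),"\nafter",W[250:256,364:371,2].round(3)[::2].tolist())
save("top4",c["img"])
E
```

```text
t: 25.58
tcp_pos: [0.3904, 0.2073, 0.3557]
tcp_rot: [-3.142, -0.0, -0.0]
wrist_force: [-0.3, 0.9, -2.9]
finger_gap: 0.0207
25.575 [0.3904 0.2073 0.3557] [-3.142 -0.    -0.   ] [-0.35  0.88 -2.92] 0.0207 9
tilt deg -4.75 yaw -0.14 end y [0.3911 0.2618 0.3714]
bottle changed px 16 of 1076
grease changed px 732 of 626
hexb changed px 239 of 1972
sleeve changed px 8 of 336
damper changed px 20 of 307
cassette changed px 21 of 754
wrench changed px 22 of 92
vise changed px 199 of 4147
bore before [[0.161, 0.164, 0.164, 0.164, 0.165, 0.163, 0.165], [0.164, 0.165, 0.164, 0.166, 0.162, 0.163, 0.163], [0.165, 0.163, 0.161, 0.16, 0.164, 0.165, 0.159]] 
after [[0.125, 0.125, 0.123, 0.125, 0.12, 0.125, 0.124], [0.13, 0.127, 0.126, 0.122, 0.121, 0.128, 0.123], [0.124, 0.121, 0.129, 0.127, 0.126, 0.124, 0.124]]
```

View pics/top4.png

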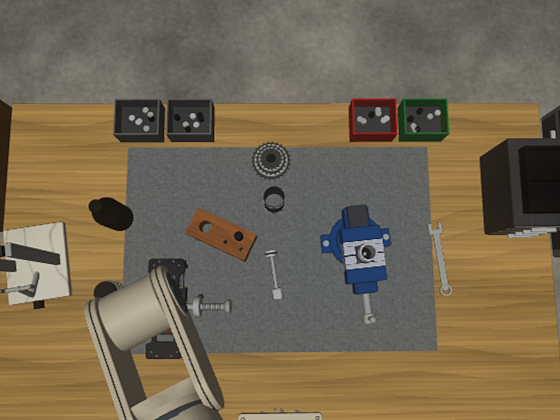

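```bash
python3 -c "
from plant import arm; s=arm.observe(); print(s['t'],s['finger_gap']); print(arm.sign_off())"
```

```text
25.675 0.020834747126890124
the job is handed in; nothing more can be done
None
```

The job is handed in at 25.7 s of the 56 s allowed. The piston is set to depth and the gripper is holding the gauge close to level in the air.

**What I did:** I lifted the gauge from the block and lowered it straight into the shock body until the collar stopped on the rim at about 25 N. I held it there about 0.7 s and drew it straight out.

To level it, I first tried tilting it in the grip against the rim. That failed: at about 55° from vertical the handle slid up between the fingers. The wrist force peaked at about 23 N, and some of that may have pressed on the gripper's body. I then laid the gauge down on free bench and picked it up again lengthwise near its middle.

**Last checks:**
- **Gauge:** it is 4.7° off level (limit 8°) and not moving. The handle is about 0.36 m above the bench, and nothing else is in contact with it.
- **Piston:** the top camera puts it at about 0.06 m deep; it read about 0.02 m before.
- **Other things:** from the top camera, the bottle, sleeve, damper shaft, cassette, wrench and hex driver look unmoved. The grease jar was mostly hidden behind the arm. The part still visible was where it started, but I could not measure it.

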